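Clamp the chair leg and hold the moisture meter on it

ROBOT

A 6-joint arm with a two-finger parallel gripper is mounted at the origin on the work surface. World frame = base frame: x ahead of the robot, y to its left, z up, the work surface at z = 0. Lengths are in m, angles in degrees, forces in N, time in s.
With the tool pointing down it reaches from about 0.25 to 0.725 m from the base axis. Payload 9.7 kg.
Tool frame: the origin (TCP) lies midway between the tips of the shut fingers; the grasp point (between the pads) lies bot.hold_point_z behind it (bot.hold_point_z is the distance from the TCP to the grasp point, in m); z points along the fingers, y is the line along which they close (so a half turn about z gives the same grasp; the last joint's range is limited). The gripper opens to 85 mm and grips with 20 to 120 N. Pads are 22 mm wide; open, the fingers measure 114 mm over their backs; the gripper's body (76 mm by 85 mm) begins 54 mm behind the grasp point. The pads swing forward as they close: fully open they stand 13 mm farther back than shut.
Start: joints at [76.261, 4.979, 10.078, 95.1, 0, 90], TCP at [0.131, 0.534, 0.204] pointing down, gripper open.
Joint ranges: [-179.16, 179.16], [-48.56, 103.87], [-65.8, 70.77], [-126.05, 130.52], [-82.76, 87.17], [-180, 180]. Speed limits (degrees/s): [127.2, 127.2, 147.25, 180, 180, 180].

INTERFACE

Orientations are given as [roll, pitch, yaw] about the fixed x, y, z axes, in that order (R = Rz(yaw) Ry(pitch) Rx(roll)).
In Python, from workcell import bot, camera, camera_model, ticket gives the robot as it stands.
- The arm moves only by the tool send_rows, never from a script. Its argument "targets" is text: rows parted by semicolons, each of 5 numbers parted by spaces: the shift along the tool's x, y, z in mm, then the turn about the tool's z in degrees, then the closure in counts, from 0 (fully open) to 255 (shut). A call has 1 to 20 rows; each row is the pose to reach, as a shift and turn from the pose commanded when the call began, along the tool's axes at that moment; what a row does not reach only later rows make up. A row lasts 1/8 s, in which the tool goes at most 62.5 mm and 10.7 degrees, less where a joint would pass 70% of its speed; a pose out of reach is approached as far as the arm can. A call with a gripper value outside its range is refused whole. The fingers move at their own pace and stop on an object; "newtons" is the grip in N (left out, the last holds). Time passes only in rows, so rows that repeat a pose let the fingers close. It gives the time, the measured TCP pose, the force, the opening and the grip force at its end, in the units of the state.
- bot.get_obs(): the state, without advancing time (a new reading comes with each control period).
- camera(name): name is "side" or "top"; returns the picture (480x640x3 uint8, blue, green, red); there is no depth.
- camera_model(name): a dict with "K" (3x3 intrinsics, pixels), "pose" (4x4, takes a point from camera to world coordinates). Camera axes: x right, y down, z forward; pixel columns grow to the right and rows downward; lengths in m; the calibration is good to about 2 mm. A picture is of the moment at which its call begins. camera_model takes no time and is no camera call.
- ticket.job_done(): hands the job in; it is judged then, once.
The state is a dict: "time": time; "q": joint angles; "qd": joint speeds; "joint_efforts": joint torques, N m; "ee_pos": TCP position; "tcp_rot": TCP orientation; "wrist_force": force on the tool from outside, world axes, zero at the start; "torque": the same for the moment, N m; "opening": finger opening in m; "grasp_force": force on a finger pad.
Only numpy, scipy, OpenCV 4.12 (cv2) and the standard library are available. Lean on these libraries where they do the work, as an engineer would, in place of code of your own. Each camera call takes 0.05 s, during which the arm holds its last target. There are 200 camera calls.

TASK

Wind the handwheel of the vise clockwise until its jaw nips the turned chair leg firmly so that it cannot roll. Then take the moisture meter out of its stand, set both of its pins on the pencilled cross on the leg, the meter upright and the pins in line with the length of the leg (along the grain), and press lightly; finish while holding it there so that the reading can settle. Leave the other things on the table where they are.

Things in the scene. Friction and masses are not known exactly. Their poses are not given: they have to be found in the camera images.
- vise_board: plywood board 200 x 370 x 18 mm, fixed, carrying a grey cast yoke vise (arch 124 mm wide, nut boss 184 mm above the table) and a wooden V rest. Origin on the table; its y axis is the direction in which the leg lies. The vise's upright screw is at y = -100 mm, the V rest at y = +160 mm. z up.
- handwheel (a joint): angle of the handwheel on the vise's screw, rad, growing clockwise seen from above (tightening); 0 = fully open. The jaw sinks 8 mm a turn with wheel and handle; it meets the leg at about 11.0 rad, nips it firmly within 0.5 to 1 rad more; stop at 12.57 rad. At angle q the handle lies at direction (pi - q) from the board's x towards y. Stiff (0.12 N m, some 3 N at the handle); stays where left.
- handle_grip (a point): mid-point of the handwheel's upright black handle: a smooth knob 20 mm in diameter, 48 mm tall, free to spin on its own pin, 46 mm from the screw axis, 230 to 246 mm above the table. The wheel (dark steel, 116 mm over the rim) lies below, rim top 30 mm beneath this point.
- wheel_hub (a point): point on the screw axis at the height of handle_grip.
- jaw: the vise's upper jaw with its screw; the origin is the centre of the jaw's rubber face, which meets the leg's top.
- chair_leg: loose turned chair leg of pale wood, 440 mm long, 36 mm round, with a square block 42 x 42 mm and 100 mm long; it lies in the V of the vise and in the V rest. The origin is on its axis; y along the leg (the grain), z up.
- leg_cross (a point): centre of the pencilled cross (30 mm lines) on the level top face of the leg's square block, 99 mm above the table.
- meter: grey moisture meter standing in its stand, 130 mm tall: case 44 mm wide (y) x 26 mm thick (x) x 98 mm, black nose, two steel pins 12 mm long, 25 mm apart along y, at the lower end. Origin at its centre, 65 mm above the pin tips; z up, away from them. About 0.14 kg. Best gripped across its thickness 30 to 40 mm below the top. A push of 3 to 12 N gives a good reading; over 40 N bends the pins.
- pin_tips (a point): point half-way between the two pin tips of the meter.
- meter_stand: dark wooden stand, 80 x 110 mm, fixed to the table, in which the meter stands pins down; origin on the table under the pocket. The pocket's rim is 42 mm above the table; the meter's nose sits 16 mm deep in it with 2 mm play, its pins hang free in a slot. Lift the meter straight up by 35 mm to be clear.
- mug: white mug, 95 mm tall, 80 mm round; stays where it is. Origin under its foot.
- glue_bottle: white glue bottle with black cap, 150 mm tall, 48 mm round; stays where it is. Origin under its foot.
- tub: clear plastic tub, 120 mm tall, 104 mm round; stays where it is. Origin under its foot.
- mallet: rubber mallet lying down, 270 mm long, 56 mm high; stays where it is. Origin on the table, the handle along its x.
- glasses: folded spectacles standing on the table, 24 x 138 x 45 mm; stay where they are. Origin under their middle.
- spare_leg: another turned leg lying on the table, 440 mm long, 42 mm high; stays where it is. Origin on the table, y along the leg.
- bowl: small white bowl, 110 mm across, 45 mm high; stays where it is. Origin under its middle.
Mind the look-alikes: they are no part of the job. Leave any green or orange look-alike of the meter alone.

How it is judged (in metres and radians):
On the way, in this order (a step that is already met when the one before it is completed fails the run):
1. the vise jaw, wound down by the handwheel, presses on the leg with more than 8 N (contact force between jaw and chair_leg above 8 N), for 0.3 s.
2. the meter is lifted out of its stand by the fingers (z of meter in the frame of meter_stand above 0.115 m and contact force between the fingers and meter above 1 N), for 0.2 s.
At the end, for the whole second after the job is handed in: Finishing while holding: jaw on leg over 8 N; meter held by the fingers at rest, pin tips' middle within 6 mm of the cross, each pin on the leg over 0.3 N, both 1.5 to 20 N, upright within 0.12 rad, in line with the leg within 0.17 rad; cross moved under 12 mm, leg rolled under 0.06 rad (contact force between jaw and chair_leg above 8 N and distance between pin_tips and leg_cross below 0.006 m and angle between meter's own z axis and vertical below 0.12 rad and angle between the y axis of meter and the y axis of chair_leg, either way round below 0.17 rad and contact force between each of meter_c0, meter_c1 and chair_leg above 0.3 N and contact force between meter and chair_leg between 1.5 and 20 N and contact force between the fingers and meter above 1 N and linear speed of meter below 0.02 m/s and angle between chair_leg's own z axis and vertical below 0.06 rad and distance of leg_cross from where it was at the start of the episode below 0.012 m); the arm keeps its last pose, push and grip.
It fails at once if the meter's pins are pressed on the leg with more than 40 N (contact force between meter and chair_leg above 40 N).
It fails at once if another thing on the table is moved by more than 30 mm (distance of any of mug, glue_bottle, tub, mallet, glasses, spare_leg, bowl from where it was at the start of the episode above 0.03 m).
It also fails if it takes over 72 s, if anything falls off the work surface, if the arm or the gripper's body presses on something with over 40 N, if the wrist force passes 120 N, or if a joint passes its speed limit or range.

## Working session

There is one attempt and no reset: what is moved stays moved. The work goes in short steps, Python scripts to look and compute and a tool call to move; the robot and the scene stay as the last step left them, time stands still between calls to the robot, and variables do not carry over. Pictures are saved under pics/ and viewed, at most 10 in all, crops included, and the job is handed in when it is done.

Besides the shell and the picture viewer there is one more tool, called after "Emit:" as name(argument=value, ...) on one line, values as JSON. send_rows: Moves the arm, as the interface text tells. Its arguments: {"type":"object","properties":{"targets":{"type":"string"},"newtons":{"type":"number"}},"required":["targets"]}

```bash
ls; mkdir -p pics; python3 - <<'E'
from workcell import bot,camera,camera_model
import cv2
for n in("side","top"):
    cv2.imwrite(f"pics/{n}0.png",camera(n)); m=camera_model(n); print(n,m["K"],m["pose"])
print(bot.get_obs(),bot.hold_point_z)
E
```

```text
pics
side [[568.0261867    0.         321.97775809]
 [  0.         568.0261867  233.20132287]
 [  0.           0.           1.        ]] [[ 0.99305731 -0.093312    0.07162432  0.44025733]
 [-0.11759466 -0.77226205  0.6243259  -0.96613866]
 [-0.00294435 -0.62841404 -0.77787347  1.32837242]
 [ 0.          0.          0.          1.        ]]
top [[471.0419622    0.         318.55112571]
 [  0.         471.0419622  237.14980775]
 [  0.           0.           1.        ]] [[-0.00594906 -0.9970556   0.07645089  0.44172629]
 [-0.99990873  0.0050038  -0.01254993 -0.01641397]
 [ 0.01213043 -0.07651857 -0.99699436  1.47695934]
 [ 0.          0.          0.          1.        ]]
{'time': 0.1, 'q': array([ 7.62608770e+01,  5.00822718e+00,  1.00421409e+01,  9.51003216e+01,
       -1.19371876e-03,  9.00005173e+01]), 'qd': array([ 0.08217691, -0.06373467,  0.06546308, -0.0429121 ,  0.12598266,
       -0.03026652]), 'joint_efforts': array([ 4.27151826e-05, -5.21562016e+01,  4.65651762e+01,  1.60539011e-02,
        1.28613382e-05,  7.04916125e-07]), 'ee_pos': array([0.13057905, 0.53404426, 0.2034795 ]), 'tcp_rot': array([-1.79933592e+02,  1.19431755e-03,  1.66260361e+02]), 'wrist_force': array([-0.02346065,  0.13489159,  0.12421044]), 'torque': array([ 0.01154428, -0.00695844,  0.03250721]), 'grasp_force': 0.0, 'opening': 0.08527150385261004} 0.0187
```

View pics/top0.png

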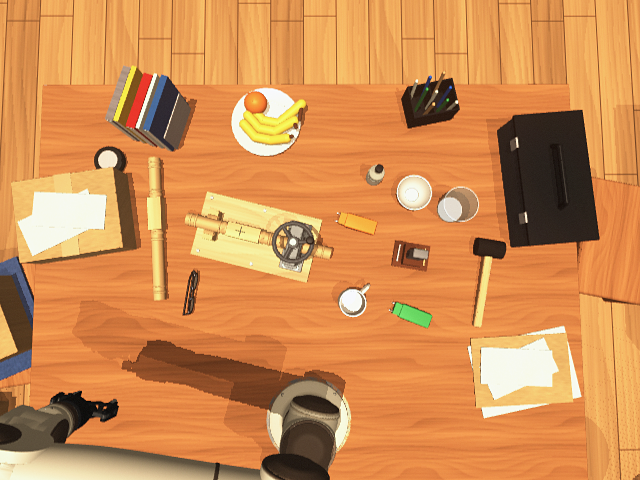

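View pics/side0.png

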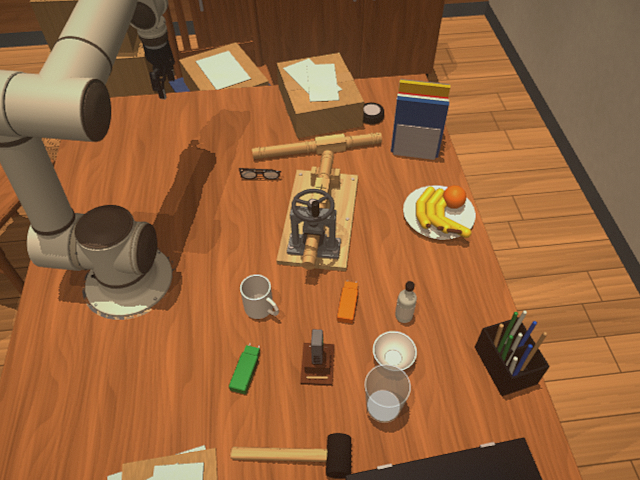

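The top view shows the vise board at about (257,238), the wheel at (294,242), the cross at (240,231) and the meter in its stand at (415,254). The side view shows the wheel at (313,205) and the meter at (317,347). I'll zoom in on both.

```bash
python3 - <<'E'
import cv2,numpy as np
t=cv2.imread("pics/top0.png");s=cv2.imread("pics/side0.png")
def c(i,x,y,w,h,k): return cv2.resize(i[y:y+h,x:x+w],None,fx=k,fy=k,interpolation=cv2.INTER_CUBIC)
a=np.hstack([c(t,180,185,160,100,5/2*1),c(s,260,160,160,100,2.5)]) 
b=np.hstack([c(t,265,210,80,70,5),c(s,278,178,80,70,5)])
d=np.hstack([c(t,380,225,80,60,5),c(s,278,325,80,60,5)])
cv2.imwrite("pics/z1.png",np.vstack([a,b]));cv2.imwrite("pics/z2.png",d)
E
```

```text
(no output)
```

View pics/z1.png

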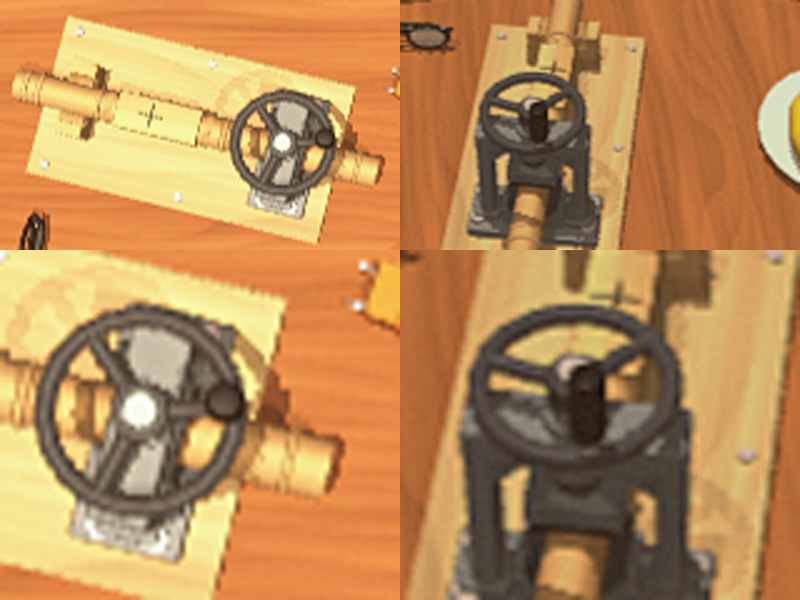

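View pics/z2.png

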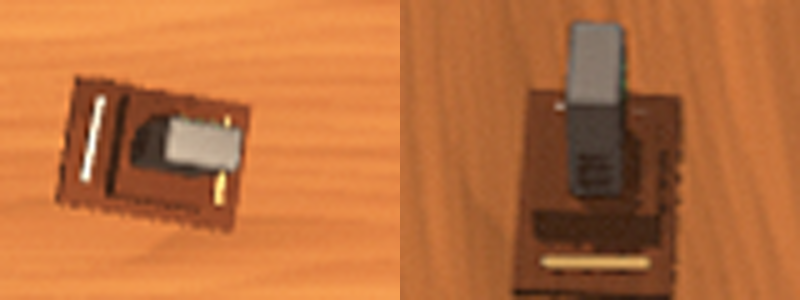

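The crops show the wheel hub at top pixel (292.6,242) and side pixel (312.4,201). The handle top is at top (310.2,240.4) and side (315.6,202). The meter's top face is centred at top (420.6,253.8) and side (317.4,337.6), and the cross is at top (240.8,231). Next I'll triangulate these points.

```bash
cat >h.py <<'E'
import numpy as np,cv2
from workcell import bot,camera,camera_model
M={n:camera_model(n) for n in("side","top")}
def ray(n,p):
    m=M[n];d=m["pose"][:3,:3]@np.linalg.solve(m["K"],[*p,1.]);return m["pose"][:3,3],d/np.linalg.norm(d)
def plane(n,p,z):
    o,d=ray(n,p);return o+d*(z-o[2])/d[2]
def tri(pt,ps):
    (a,u),(b,v)=ray("top",pt),ray("side",ps)
    s=np.linalg.lstsq(np.c_[u,-v],b-a,rcond=None)[0];P,Q=a+u*s[0],b+v*s[1];return (P+Q)/2,np.linalg.norm(P-Q)
def proj(n,P):
    m=M[n]["pose"];c=M[n]["K"]@(m[:3,:3].T@(np.asarray(P)-m[:3,3]));return c[:2]/c[2]
E
python3 - <<'E'
from h import *
np.set_printoptions(precision=4,suppress=True)
t=cv2.imread("pics/top0.png");s=cv2.imread("pics/side0.png")
def blob(img,x,y,w,h,f,off=None):
    r=img[y:y+h,x:x+w].astype(int);m=f(r).astype(np.uint8)
    c=max(cv2.findContours(m,cv2.RETR_EXTERNAL,cv2.CHAIN_APPROX_NONE)[0],key=cv2.contourArea)
    c=c+[x,y];return c,cv2.minAreaRect(c),m
print("hub",tri((292.6,242),(312.4,201.2)),"handletop",tri((310.2,240.4),(315.6,202)))
print("meter top",tri((420.6,253.8),(317.4,337.6)))
# board: four screws (top crop coords/2.5) at z=.018
sc=np.array([(80,32),(212,64),(44,164),(178,197)])/2.5+[180,185]
bc=np.array([(69,17),(355,87),(318,242),(26,172)])/2.5+[180,185]
B=np.array([plane("top",p,.018) for p in bc]);print("board corners",B[:,:2],np.linalg.norm(B-np.roll(B,-1,0),axis=1))
y=(B[0]+B[3]-B[1]-B[2])/2;ang=np.degrees(np.arctan2(-y[0],y[1]));print("board yaw",ang,B.mean(0))
# cross
r=cv2.cvtColor(t,cv2.COLOR_BGR2GRAY)[222:242,228:254];print(r)
# stand
bc=np.array([(75,75),(250,103),(235,233),(58,205)])/5+[380,225]
S=np.array([plane("top",p,.03) for p in bc]);print("stand",S[:,:2],np.linalg.norm(S-np.roll(S,-1,0),axis=1))
y=(S[0]+S[3]-S[1]-S[2])/2;print("stand yaw",np.degrees(np.arctan2(-y[0],y[1])))
g=t[242:266,400:434].astype(int);gm=((g.max(2)-g.min(2)<35)&(g.mean(2)>100));print(gm.astype(int).sum(),cv2.minAreaRect(np.argwhere(gm)[:,::-1].astype(np.float32)+[400,242]))
mt=[(168,118),(242,125),(238,170),(166,163)]
T=np.array([plane("top",np.array(p)/5+[380,225],.144) for p in mt]);print("meter",T,np.linalg.norm(T-np.roll(T,-1,0),axis=1))
E
```

```text
hub (array([0.528 , 0.0373, 0.216 ]), np.float64(0.004623145997419395)) handletop (array([ 0.5303, -0.0102,  0.2645]), np.float64(0.007726019304994562))
meter top (array([ 0.4986, -0.3235,  0.1405]), np.float64(0.006811093057692076))
board corners [[ 0.6973  0.3106]
 [ 0.6078 -0.0458]
 [ 0.4157  0.001 ]
 [ 0.504   0.3613]] [0.3676 0.1977 0.3709 0.1998]
board yaw -13.934386297295108 [0.5562 0.1568 0.018 ]
[[208 223 225 195 164 196 216 201 109 188 188 189 212 212 210 211 210 208
  209 211 224 223 223 228 228 228]
 [229 221 220 221 226 223 225 197 170 164 169 136 188 190 188 188 212 213
  212 213 210 208 209 222 223 221]
 [229 224 222 221 222 222 221 223 227 226 228 200 166 167 171 138 188 190
  190 192 188 214 212 211 209 206]
 [228 225 224 225 225 224 222 223 222 221 223 224 225 220 230 201 167 165
  170 138 112 191 192 189 214 212]
 [227 226 226 226 226 226 225 226 224 223 223 225 226 174 225 226 223 227
  231 199 174 168 162 140 192 189]
 [226 225 226 226 226 226 226 227 227 226 227 228 223 106 227 225 224 223
  224 226 224 227 222 201 171 168]
 [228 226 225 226 226 226 226 227 229 
[... 1185 characters left out ...]
0 231 233 234 235 220 221 177 167 178 227 217 219
  225 229 235 236 235 235 234 236]
 [226 229 229 229 226 227 229 229 230 231 231 233 234 235 215 222 177 169
  175 205 211 224 224 228 235 236]
 [223 222 223 224 223 223 224 225 226 228 228 229 226 229 230 231 233 237
  217 221 169 193 181 202 213 224]]
stand [[ 0.5427 -0.2705]
 [ 0.5248 -0.3784]
 [ 0.4449 -0.3672]
 [ 0.4627 -0.2586]] [0.1094 0.0807 0.1101 0.0809]
stand yaw -9.354025806001289Traceback (most recent call last):
  File "<stdin>", line 21, in <module>
cv2.error: OpenCV(4.12.0) /io/opencv/modules/imgproc/src/convhull.cpp:143: error: (-215:Assertion failed) total >= 0 && (depth == CV_32F || depth == CV_32S) in function 'convexHull'
```

```bash
python3 - <<'E'
from h import *
np.set_printoptions(precision=4,suppress=True)
t=cv2.imread("pics/top0.png");s=cv2.imread("pics/side0.png")
for n,pt,ps,z in [("hub",(292.6,242),(312.4,201.2),.218),("handletop",(310.2,240.4),(315.6,202),.264),("meter",(420.6,253.8),(317.4,337.6),.144)]:
    print(n,plane("top",pt,z),plane("side",ps,z),proj("side",plane("top",pt,z)))
# base of robot check / cross in side
print("cross",plane("top",(240.1,230.8),.099),proj("side",plane("top",(240.1,230.8),.099)))
# screws of the board in both views
ts=np.array([(80,32),(212,64),(44,164),(178,197)])/2.5+[180,185]
for p in ts: P=plane("top",p,.02);print(P,proj("side",P))
mt=[(168,118),(242,125),(238,170),(166,163)]
T=np.array([plane("top",np.array(p)/5+[380,225],.144) for p in mt]);print("meter",T,np.linalg.norm(T-np.roll(T,-1,0),axis=1))
g=cv2.cvtColor(s,cv2.COLOR_BGR2GRAY)
k=lambda i,x,y,w,h:cv2.resize(i[y:y+h,x:x+w],None,fx=8,fy=8,interpolation=cv2.INTER_NEAREST)
cv2.imwrite("pics/z3.png",np.hstack([k(s,292,185,48,70),k(s,300,165,48,70)]))
E
```

```text
hub [0.5256 0.0373 0.218 ] [0.5302 0.0356 0.218 ] [310.5946 200.8968]
handletop [ 0.5264 -0.0101  0.264 ] [ 0.5342 -0.0095  0.264 ] [312.5637 202.4368]
meter [ 0.4951 -0.3226  0.144 ] [ 0.5019 -0.3253  0.144 ] [314.3841 336.8503]
cross [0.5672 0.1961 0.099 ] [319.6328 187.233 ]
[0.678  0.2963 0.02  ] [350.484  178.6948]
[0.6371 0.132  0.02  ] [345.2057 218.5724]
[0.5137 0.3388 0.02  ] [298.2786 173.7361]
[0.4721 0.1734 0.02  ] [289.6436 213.2495]
meter [[ 0.51   -0.303   0.144 ]
 [ 0.5058 -0.345   0.144 ]
 [ 0.4802 -0.3421  0.144 ]
 [ 0.4844 -0.3013  0.144 ]] [0.0423 0.0257 0.0411 0.0256]
```

View pics/z3.png

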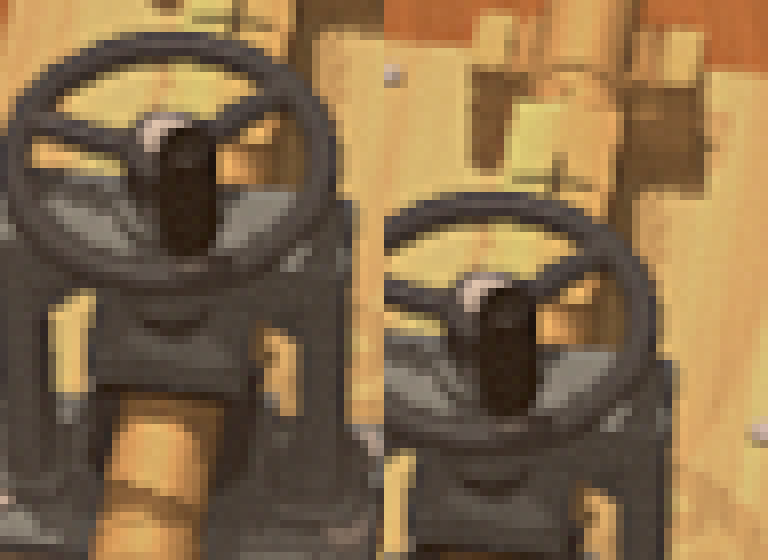

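All side pixels sit about 2.3 px to the right of the top-view projections. That is a constant 5 mm offset in x, so I'll average the two views and check against the robot's own pose. This gives:

| Point | Position (m) |
|---|---|
| Hub | (0.528, 0.0365) |
| Handle | (0.530, -0.010), top at 0.264 |

The hub-to-handle radius comes out at 46 mm as it should, and q is about 4.4. Next I'll move above the handle.

Emit:
send_rows(targets="0 0 -60 0 0; 0 0 -116 0 0; -37 -31 -116 6 0; -74 -62 -116 12 0; -111 -93 -116 19 0; -148 -124 -116 25 0; -185 -155 -116 32 0; -222 -186 -116 38 0; -259 -217 -116 44 0; -296 -248 -116 50 0; -333 -279 -116 56 0; -370 -310 -116 62 0; -407 -341 -116 68 0; -444 -372 -116 73 0; -481 -403 -116 76.26 0; -517 -434 -116 76.26 0; -517 -434 -116 76.26 0; -517 -434 -116 76.26 0; -517 -434 -116 76.26 0", newtons=20)

```text
time: 2.48
ee_pos: [0.5293, -0.0092, 0.3205]
tcp_rot: [180.0, -0.0, 90.1]
wrist_force: [0.6, 0.1, -0.1]
opening: 0.0853
grasp_force: 0.0
```

```bash
python3 - <<'E'
from h import *
np.set_printoptions(precision=4,suppress=True)
o=bot.get_obs();print(o["time"],o["ee_pos"],o["tcp_rot"])
t=camera("top");s=camera("side")
for f in(0,.0426):print([ (proj(n,o["ee_pos"]+[sx*f,0,.013])).round(1) for n in("top","side") for sx in (-1,1)])
k=lambda i,x,y,w,h:cv2.resize(i[y:y+h,x:x+w],None,fx=4,fy=4,interpolation=cv2.INTER_NEAREST)
cv2.imwrite("pics/a.png",np.hstack([k(t,260,190,100,120),k(s,265,120,100,120)]))
E
```

```text
2.475 [ 0.5293 -0.0092  0.3205] [179.9759  -0.0065  90.0698]
[array([309.7, 237.2]), array([309.7, 237.2]), array([313.2, 182.9]), array([313.2, 182.9])]
[array([309.8, 254.7]), array([309.6, 219.8]), array([295.7, 184.4]), array([330.7, 181.3])]
```

View pics/a.png

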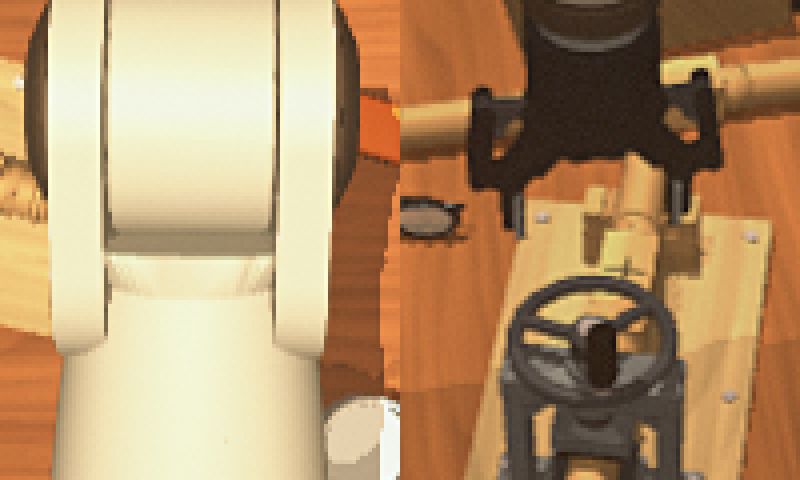

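In the side view the finger pads sit about 1 px right of the prediction, which confirms the averaged positions. The handle is centred between the pads, so I'll descend and grip it.

Emit:
send_rows(targets="0 0 30 0 0; 0 0 60 0 0; 0 0 85 0 0; 0 0 95 0 0; 0 0 95 0 255; 0 0 95 0 255; 0 0 95 0 255; 0 0 95 0 255; 0 0 95 0 255; 0 0 95 0 255; 0 0 95 0 255; 0 0 95 0 255", newtons=25)

```text
time: 4.08
ee_pos: [0.53, -0.0102, 0.2259]
tcp_rot: [179.9, 0.0, 90.0]
wrist_force: [1.0, 0.3, 5.0]
opening: 0.0183
grasp_force: 24.4
```

```bash
cat >circ.py <<'E'
import numpy as np,sys
# rows: tool x=+wy, tool y=+wx, tool z=-wz (yaw 90)
a0,da,n,dx0,dy0=map(float,sys.argv[1:6]); R=46
o=[]
for i in range(1,int(n)+1):
    b=a0-da*i; p=lambda a:np.array([np.cos(np.radians(a)),np.sin(np.radians(a))])*R
    d=p(b)-p(a0)
    o.append(f"{d[1]+dy0:.0f} {d[0]+dx0:.0f} {8*da*i/360:.1f} 0 255")
print("; ".join(o))
E
python3 - <<'E'
from h import *
o=bot.get_obs();print({k:np.round(o[k],4) for k in("time","ee_pos","wrist_force","torque","opening","grasp_force")})
E
python3 circ.py -87.5 15 20 0 0
```

```text
{'time': np.float64(4.075), 'ee_pos': array([ 0.53  , -0.0102,  0.2259]), 'wrist_force': array([1.0322, 0.2675, 5.0243]), 'torque': array([-0.0378, -0.0349,  0.0212]), 'opening': np.float64(0.0183), 'grasp_force': np.float64(24.4143)}
1 -12 0.3 0 255; 5 -23 0.7 0 255; 12 -33 1.0 0 255; 21 -41 1.3 0 255; 32 -46 1.7 0 255; 44 -48 2.0 0 255; 56 -47 2.3 0 255; 67 -43 2.7 0 255; 77 -36 3.0 0 255; 85 -27 3.3 0 255; 90 -16 3.7 0 255; 92 -4 4.0 0 255; 91 8 4.3 0 255; 87 19 4.7 0 255; 80 29 5.0 0 255; 71 37 5.3 0 255; 60 42 5.7 0 255; 48 44 6.0 0 255; 36 43 6.3 0 255; 25 39 6.7 0 255
```

Emit:
send_rows(targets="1 -12 0.3 0 255; 5 -23 0.7 0 255; 12 -33 1.0 0 255; 21 -41 1.3 0 255; 32 -46 1.7 0 255; 44 -48 2.0 0 255; 44 -48 2.0 0 255")

```text
time: 4.95
ee_pos: [0.483, 0.0349, 0.2238]
tcp_rot: [179.8, -0.0, 90.1]
wrist_force: [8.0, 3.5, 4.5]
opening: 0.0181
grasp_force: 24.7
```

```bash
python3 circ.py -177.5 15 12 1 0
```

```text
12 2 0.3 0 255; 23 6 0.7 0 255; 33 13 1.0 0 255; 41 22 1.3 0 255; 46 33 1.7 0 255; 48 45 2.0 0 255; 47 57 2.3 0 255; 43 68 2.7 0 255; 36 78 3.0 0 255; 27 86 3.3 0 255; 16 91 3.7 0 255; 4 93 4.0 0 255
```

Emit:
send_rows(targets="12 2 0.3 0 255; 23 6 0.7 0 255; 33 13 1.0 0 255; 41 22 1.3 0 255; 46 33 1.7 0 255; 48 45 2.0 0 255; 47 57 2.3 0 255; 43 68 2.7 0 255; 36 78 3.0 0 255; 27 86 3.3 0 255; 16 91 3.7 0 255; 4 93 4.0 0 255; 4 93 4.0 0 255")

```text
time: 6.58
ee_pos: [0.5753, 0.0372, 0.2199]
tcp_rot: [179.9, 0.0, 89.9]
wrist_force: [2.4, -2.9, 5.6]
opening: 0.0184
grasp_force: 24.9
```

```bash
python3 circ.py -357.5 15 13 0 0
```

```text
-12 -1 0.3 0 255; -23 -5 0.7 0 255; -33 -12 1.0 0 255; -41 -21 1.3 0 255; -46 -32 1.7 0 255; -48 -44 2.0 0 255; -47 -56 2.3 0 255; -43 -67 2.7 0 255; -36 -77 3.0 0 255; -27 -85 3.3 0 255; -16 -90 3.7 0 255; -4 -92 4.0 0 255; 8 -91 4.3 0 255
```

Emit:
send_rows(targets="-12 -1 0.3 0 255; -23 -5 0.7 0 255; -33 -12 1.0 0 255; -41 -21 1.3 0 255; -46 -32 1.7 0 255; -48 -44 2.0 0 255; -47 -56 2.3 0 255; -43 -67 2.7 0 255; -36 -77 3.0 0 255; -27 -85 3.3 0 255; -27 -85 3.3 0 255")

```text
time: 7.95
ee_pos: [0.4902, 0.0114, 0.2167]
tcp_rot: [179.8, 0.0, 90.0]
wrist_force: [2.8, 0.3, 7.8]
opening: 0.0181
grasp_force: 25.2
```

```bash
python3 circ.py -507.5 7 4 0 0
```

```text
5 -3 0.2 0 255; 10 -5 0.3 0 255; 16 -6 0.5 0 255; 21 -7 0.6 0 255
```

Emit:
send_rows(targets="5 -3 0.2 0 255; 10 -5 0.3 0 255; 16 -6 0.5 0 255; 21 -7 0.6 0 255; 21 -7 0.6 0 255; 21 -7 0.6 0 255; 21 -7 0.6 0 255")

```text
time: 8.82
ee_pos: [0.4834, 0.0309, 0.2163]
tcp_rot: [179.8, 0.1, 90.0]
wrist_force: [3.7, -6.0, 8.7]
opening: 0.0183
grasp_force: 25.3
```

Emit:
send_rows(targets="21 -7 0.6 0 150; 0 0 0 0 150; 0 0 0 0 150; 0 0 0 0 150; 0 0 0 0 150")

```text
time: 9.45
ee_pos: [0.4825, 0.0322, 0.2151]
tcp_rot: [-180.0, -0.0, 90.0]
wrist_force: [-0.6, 0.1, -0.1]
opening: 0.035
grasp_force: 0.0
```

My first row repeated an old offset, so the tool may have nudged the wheel a little. I'll lift clear and check the wheel.

Emit:
send_rows(targets="0 0 -40 0 150; 0 0 -80 0 150; 0 0 -105 0 120; -30 2 -105 2 60; -80 4 -105 4 0; -140 6 -105 6 0; -200 8 -105 8 0; -260 11 -105 8 0; -320 14 -105 8 0; -345 15 -105 8 0; -356 16 -105 8 0; -356 16 -105 8 0; -356 16 -105 8 0")

```text
time: 11.08
ee_pos: [0.499, -0.3229, 0.3207]
tcp_rot: [180.0, 0.0, 82.1]
wrist_force: [-0.8, -0.6, 0.8]
opening: 0.0856
grasp_force: 0.0
```

```bash
python3 - <<'E'
from h import *
np.set_printoptions(precision=4,suppress=True)
o=bot.get_obs();print(o["time"],o["ee_pos"],o["tcp_rot"])
t=camera("top");s=camera("side")
cv2.imwrite("pics/t2.png",t);cv2.imwrite("pics/s2.png",s)
k=lambda i,x,y,w,h:cv2.resize(i[y:y+h,x:x+w],None,fx=4,fy=4,interpolation=cv2.INTER_NEAREST)
cv2.imwrite("pics/b.png",np.hstack([k(t,225,200,100,140),k(s,270,165,100,140)]))
E
```

```text
11.075 [ 0.499  -0.3229  0.3207] [179.9686   0.0025  82.0665]
```

View pics/b.png

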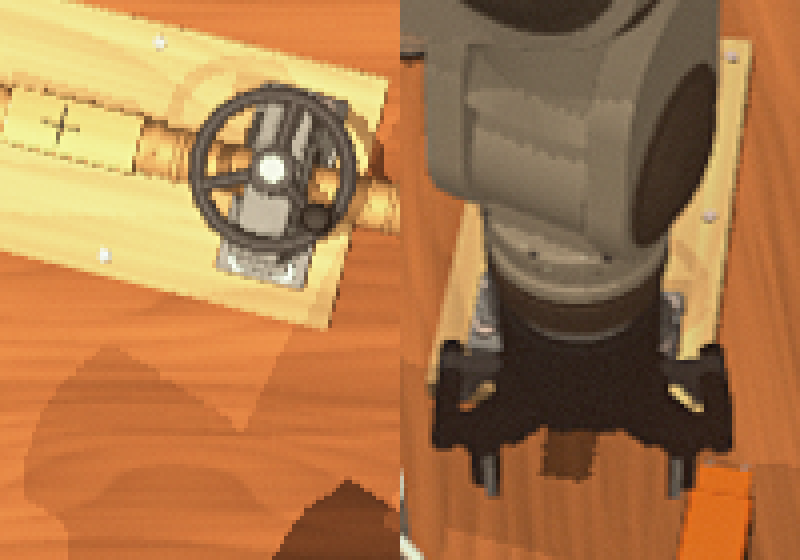

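The top crop shows the handle at pixel (304,254) and the hub at (293,242), so q is about 11.6. The over-tight wheel sprang back on release. The cross at (240.5,231.5) hasn't moved. I'll regrip the handle to measure the resistance and make sure the jaw is firm.

Emit:
send_rows(targets="40 -6 0 -1 0; 95 -14 0 -2 0; 150 -23 0 -4 0; 205 -31 0 -6 0; 260 -39 0 -8 0; 300 -46 0 -8 0; 324 -49 0 -8 0; 324 -49 20 -8 0; 324 -49 50 -8 0; 324 -49 80 -8 0; 324 -49 104 -8 0; 324 -49 104 -8 0; 324 -49 104 -8 255; 324 -49 104 -8 255; 324 -49 104 -8 255; 324 -49 104 -8 255; 324 -49 104 -8 255; 324 -49 104 -8 255; 324 -49 104 -8 255; 324 -49 104 -8 255")

```text
time: 13.68
ee_pos: [0.4954, 0.0033, 0.2167]
tcp_rot: [180.0, 0.0, 90.0]
wrist_force: [-0.7, -1.7, 5.9]
opening: 0.0184
grasp_force: 24.5
```

```bash
python3 circ.py -137 5 5 0 0
```

```text
3 -3 0.1 0 255; 6 -5 0.2 0 255; 10 -7 0.3 0 255; 13 -9 0.4 0 255; 17 -10 0.6 0 255
```

Emit:
send_rows(targets="3 -3 0.1 0 255; 6 -5 0.2 0 255; 10 -7 0.3 0 255; 13 -9 0.4 0 255; 13 -9 0.4 0 255; 13 -9 0.4 0 255; 13 -9 0.4 0 255")

```text
time: 14.55
ee_pos: [0.4871, 0.0159, 0.2165]
tcp_rot: [179.9, 0.1, 90.0]
wrist_force: [2.2, -5.1, 5.0]
opening: 0.0185
grasp_force: 24.5
```

The resistance at the handle is about 5.5 N, well above the 3 N of a free screw, so the jaw is firmly on the leg. I'll release in place and go to the meter.

Emit:
send_rows(targets="0 0 0 0 150; 0 0 0 0 150; 0 0 0 0 150; 0 0 0 0 150; 0 0 -40 0 150; 0 0 -80 0 150; 0 0 -105 0 120; -30 2 -105 2 60; -80 4 -105 4 0; -140 5 -105 6 0; -200 7 -105 8 0; -260 9 -105 8 0; -310 10 -105 8 0; -329 11 -105 8 0; -339 11 -105 8 0; -339 11 -105 8 0; -339 11 -105 8 0")

```text
time: 16.68
ee_pos: [0.4975, -0.3212, 0.3213]
tcp_rot: [180.0, 0.0, 82.1]
wrist_force: [0.0, 0.2, -0.4]
opening: 0.0856
grasp_force: 0.0
```

```bash
python3 - <<'E'
from h import *
np.set_printoptions(precision=4,suppress=True)
o=bot.get_obs();print(o["time"],o["ee_pos"],o["tcp_rot"])
t=camera("top");cv2.imwrite("pics/t3.png",t)
r=cv2.cvtColor(t,cv2.COLOR_BGR2GRAY)
m=np.zeros_like(r);m[232:270,284:320]=r[232:270,284:320]<45
n,l,st,c=cv2.connectedComponentsWithStats(m);print(st[1:],c[1:])
E
```

```text
16.675 [ 0.4975 -0.3212  0.3213] [179.9679   0.0042  82.0758]
[[304 238   1   2   2]
 [303 251   1   1   1]
 [300 253   1   3   3]
 [305 252   3   7   9]
 [301 257   1   1   1]] [[304.     238.5   ]
 [303.     251.    ]
 [300.     254.    ]
 [306.3333 255.3333]
 [301.     257.    ]]
```

The handle is back at about pixel (303.5,254.5), q about 11.6. Both releases ended there, where the jaw load just balances the screw friction, so the nip is firm. Now I'll grip the meter.

Emit:
send_rows(targets="-3 1 50 0 0; -3 1 100 0 0; -3 1 150 0 0; -3 1 190 0 0; -3 1 215 0 0; -3 1 231 0 0; -3 1 231 0 0; -3 1 231 0 255; -3 1 231 0 255; -3 1 231 0 255; -3 1 231 0 255; -3 1 231 0 255; -3 1 231 0 255; -3 1 231 0 255; -3 1 231 0 255", newtons=40)

```text
time: 18.6
ee_pos: [0.4982, -0.3258, 0.0905]
tcp_rot: [179.9, 0.0, 82.0]
wrist_force: [0.9, -0.0, 5.5]
opening: 0.0253
grasp_force: 39.6
```

Emit:
send_rows(targets="0 0 -10 0 255; 0 0 -25 0 255; 0 0 -40 0 255; 0 0 -70 0 255; 0 0 -120 0 255; 0 0 -170 0 255; 0 0 -220 0 255; 0 0 -260 0 255; 0 0 -280 0 255; 40 0 -280 1 255; 90 0 -280 2 255; 140 0 -280 3 255; 190 -1 -280 4 255; 240 -1 -280 5 255; 290 -1 -280 6 255; 340 -1 -280 6 255; 390 -2 -280 6 255; 440 -2 -280 6 255; 490 -2 -280 6 255; 525 -2 -280 6 255")

```text
time: 21.1
ee_pos: [0.5687, 0.1967, 0.3704]
tcp_rot: [180.0, -0.0, 76.1]
wrist_force: [0.9, -0.6, -1.5]
opening: 0.0254
grasp_force: 39.9
```

Emit:
send_rows(targets="0 0 30 0 255; 0 0 70 0 255; 0 0 110 0 255; 0 0 140 0 255; 0 0 155 0 255; 0 0 165 0 255; 0 0 165 0 255; 0 0 165 0 255")

```text
time: 22.1
ee_pos: [0.5693, 0.1947, 0.2058]
tcp_rot: [179.9, -0.0, 76.0]
wrist_force: [-0.6, -0.3, -1.3]
opening: 0.0254
grasp_force: 39.9
```

```bash
python3 - <<'E'
from h import *
np.set_printoptions(precision=4,suppress=True)
o=bot.get_obs();print(o["time"],o["ee_pos"],o["tcp_rot"],o["opening"],o["wrist_force"])
t=camera("top");s=camera("side");cv2.imwrite("pics/s4.png",s)
p=o["ee_pos"]-[0,0,.0765];print("pins side pred",proj("side",p))
for f in(-.0125,.0125):print(proj("side",p+np.array([.241,.97,0])*f),proj("side",[*(np.array([.5697,.1961])+np.array([.241,.97])*f),.099]))
k=lambda i,x,y,w,h,z:cv2.resize(i[y:y+h,x:x+w],None,fx=z,fy=z,interpolation=cv2.INTER_NEAREST)
cv2.imwrite("pics/c.png",np.hstack([k(s,285,110,80,110,5),k(t,220,190,80,110,5)]))
E
```

```text
22.1 [0.5693 0.1947 0.2058] [179.941   -0.04    75.9978] 0.025352729286510705 [-0.6234 -0.3254 -1.2571]
pins side pred [320.3266 180.3668]
[319.7827 183.4213] [319.9278 190.2022]
[320.8654 177.3407] [320.9936 184.1471]
```

View pics/c.png

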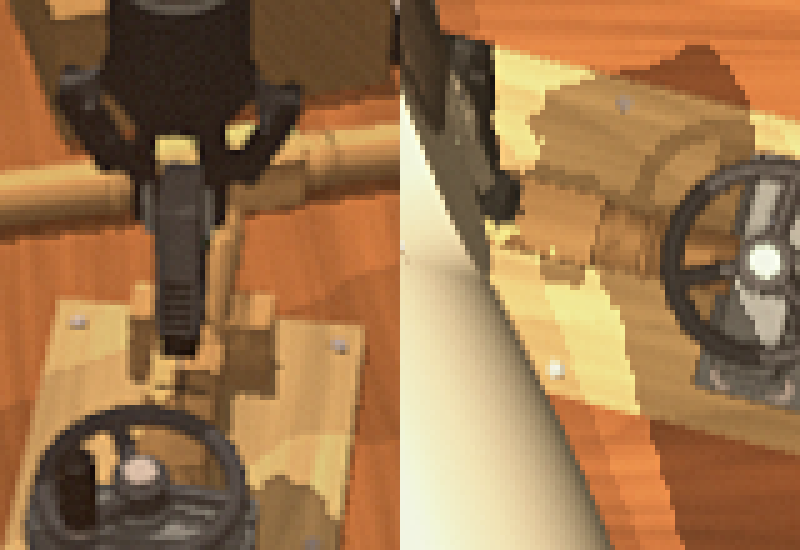

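The near pin ends at about (321,184) in the side view and the cross is at about (321.8,187). That leaves about 1 mm to correct in x, so I'll shift and descend in small steps.

Emit:
send_rows(targets="0 1 8 0 255; 0 1 16 0 255; 0 1 22 0 255; 0 1 25 0 255; 0 1 27 0 255; 0 1 27 0 255; 0 1 27 0 255; 0 1 27 0 255")

```text
time: 23.2
ee_pos: [0.57, 0.1944, 0.178]
tcp_rot: [180.0, -0.0, 76.0]
wrist_force: [-0.1, 0.4, -1.2]
opening: 0.0251
grasp_force: 40.0
```

Emit:
send_rows(targets="0 0 0.5 0 255; 0 0 1 0 255; 0 0 1 0 255; 0 0 1 0 255")

```text
time: 23.7
ee_pos: [0.57, 0.1944, 0.1768]
tcp_rot: [180.0, -0.0, 76.0]
wrist_force: [0.7, 0.4, -2.6]
opening: 0.0255
grasp_force: 40.0
```

Emit:
send_rows(targets="0 0 0.5 0 255; 0 0 1 0 255; 0 0 1 0 255; 0 0 1 0 255")

```text
time: 24.2
ee_pos: [0.57, 0.1944, 0.1758]
tcp_rot: [-180.0, -0.0, 76.0]
wrist_force: [-0.5, 0.3, -1.7]
opening: 0.0257
grasp_force: 40.0
```

Emit:
send_rows(targets="0 0 0.5 0 255; 0 0 0.5 0 255; 0 0 0.5 0 255")

```text
time: 24.58
ee_pos: [0.57, 0.1944, 0.1754]
tcp_rot: [180.0, -0.0, 76.0]
wrist_force: [0.6, -0.4, 0.2]
opening: 0.0259
grasp_force: 40.2
```

Emit:
send_rows(targets="0 0 0.5 0 255; 0 0 0.5 0 255; 0 0 0.5 0 255")

```text
time: 24.95
ee_pos: [0.57, 0.1944, 0.1752]
tcp_rot: [180.0, -0.0, 76.0]
wrist_force: [0.1, -1.0, 3.7]
opening: 0.0254
grasp_force: 40.6
```

Emit:
send_rows(targets="0 0 0.4 0 255; 0 0 0.4 0 255; 0 0 0.4 0 255; 0 0 0.4 0 255")

```text
time: 25.45
ee_pos: [0.5701, 0.1944, 0.1751]
tcp_rot: [180.0, -0.0, 76.0]
wrist_force: [-1.5, -0.4, 5.9]
opening: 0.0254
grasp_force: 41.0
```

```bash
python3 - <<'E'
from h import *
np.set_printoptions(precision=4,suppress=True)
s=camera("side");o=bot.get_obs();print(o["time"],o["ee_pos"],o["wrist_force"],o["torque"])
print(proj("side",[.5697,.1961,.099]))
k=lambda i,x,y,w,h,z:cv2.resize(i[y:y+h,x:x+w],None,fx=z,fy=z,interpolation=cv2.INTER_CUBIC)
q=cv2.imread("pics/side0.png")
cv2.imwrite("pics/d.png",np.hstack([k(s,300,150,40,55,10),k(q,300,150,40,55,10)]))
E
```

```text
25.5 [0.5701 0.1944 0.1751] [-0.438  -0.1449  5.6349] [-0.1756  0.2969 -0.0016]
[320.4632 187.1608]
```

View pics/d.png

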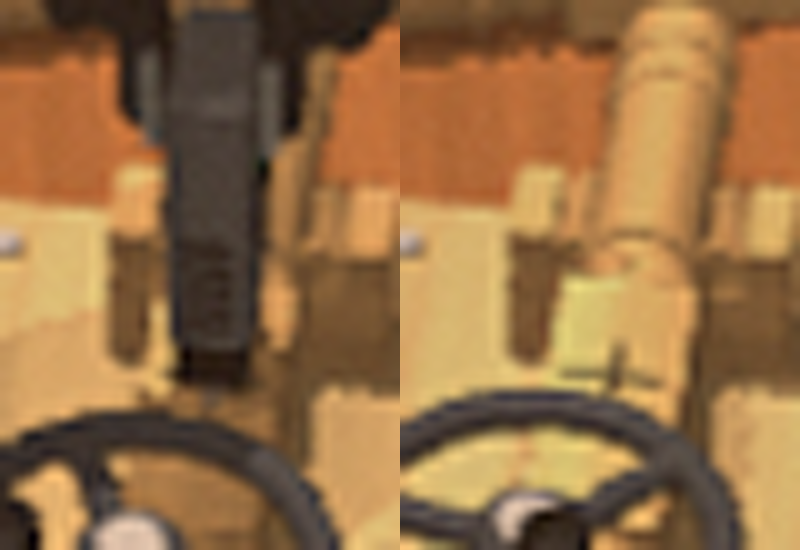

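The near pin is at (321.2,190) and the cross at (321.8,187.5). That matches the expected half-pitch offset, so the placement is good. I'll average force and torque to check that both pins carry load.

```bash
python3 - <<'E'
from h import *
np.set_printoptions(precision=3,suppress=True)
F=[];T=[]
for i in range(20):
    camera("side");o=bot.get_obs();F.append(o["wrist_force"]);T.append(o["torque"])
F,T=np.array(F),np.array(T);print(o["time"],F.mean(0),F.std(0),T.mean(0),T.std(0))
x=np.array([.97,-.241,0]);y=np.array([.241,.97,0])
f,t=F.mean(0),T.mean(0)
fz=f[2]+1.35
print("Fx,Fy in leg",f@x,f@y,"Tx,Ty",t@x,t@y)
for L in(0,.08,.2,.25,.3): print(L,"offset along leg (m)",(t@x-L*(f@y))/fz,"across",-(t@y+L*(f@x))/fz)
E
```

```text
26.5 [-1.101 -0.628  6.257] [0.324 0.566 0.45 ] [-0.117  0.343  0.009] [0.032 0.045 0.03 ]
Fx,Fy in leg -0.9168450406468983 -0.8746261833407893 Tx,Ty -0.19637650414050256 0.30419596789408365
0 offset along leg (m) -0.025814882141290938 across -0.03998840438377098
0.08 offset along leg (m) -0.0166168889538879 across -0.03034641721439241
0.2 offset along leg (m) -0.002819899172783334 across -0.01588343646032456
0.25 offset along leg (m) 0.002928846569343567 across -0.00985719447946296
0.3 offset along leg (m) 0.008677592311470464 across -0.0038309524986013576
```

```bash
cat >m.py <<'E'
from h import *
import sys
np.set_printoptions(precision=3,suppress=True)
W=[]
for i in range(24):
    camera("side");o=bot.get_obs();W.append(np.r_[o["wrist_force"],o["torque"]])
w=np.mean(W,0);print(o["time"],o["ee_pos"],w)
if sys.argv[1]=="free": np.save("free.npy",w)
else:
    w=w-np.load("free.npy");x=np.array([.97,-.241,0]);y=np.array([.241,.97,0]);f,t=w[:3],w[3:]
    print(f@x,f@y,f[2],t@x,t@y)
    for L in(.2,.25,.3,.35): print(L,"along",(t@x-L*(f@y))/f[2],"across",-(t@y+L*(f@x))/f[2])
E
```

Emit:
send_rows(targets="0 0 -2 0 255; 0 0 -5 0 255; 0 0 -5 0 255; 0 0 -5 0 255")

```text
time: 27.0
ee_pos: [0.5699, 0.1944, 0.1791]
tcp_rot: [-180.0, 0.0, 76.0]
wrist_force: [0.7, -0.2, -1.1]
opening: 0.0256
grasp_force: 40.0
```

```bash
python3 m.py free
```

```text
28.2 [0.57  0.194 0.179] [-0.054 -0.046 -1.745 -0.01   0.005 -0.012]
```

Emit:
send_rows(targets="0 0 2 0 255; 0 0 4 0 255; 0 0 4.6 0 255; 0 0 5 0 255; 0 0 5.3 0 255; 0 0 5.3 0 255; 0 0 5.3 0 255")

```text
time: 29.08
ee_pos: [0.5701, 0.1944, 0.1751]
tcp_rot: [179.9, -0.0, 76.0]
wrist_force: [-0.9, -0.1, 6.0]
opening: 0.0251
grasp_force: 41.0
```

```bash
python3 m.py load
```

```text
30.275 [0.57  0.194 0.175] [-1.351 -0.613  6.59  -0.16   0.46   0.004]
-1.1213425148954779 -0.8626205934844724 8.33494631954578 -0.2545188351580384 0.4054610488288064
0.2 along -0.009837461852497245 across -0.02173889775688262
0.25 along -0.004662739902209499 across -0.015012144686704563
0.3 along 0.0005119820480782468 across -0.008285391616526501
0.35 along 0.005686703998365993 across -0.001558638546348448
```

Emit:
send_rows(targets="0 0 0.4 0 255; 0 0 0.8 0 255; 0 0 0.8 0 255; 0 0 0.8 0 255; 0 0 0.8 0 255", newtons=20)

```text
time: 30.9
ee_pos: [0.5701, 0.1944, 0.1749]
tcp_rot: [179.9, -0.1, 76.0]
wrist_force: [-1.9, -0.6, 11.2]
opening: 0.0254
grasp_force: 41.4
```

```bash
python3 m.py load
```

```text
32.1 [0.57  0.194 0.175] [-2.122 -1.011  9.865 -0.218  0.685  0.006]
-1.7730250767927829 -1.434296729191277 11.61042382262049 -0.3655432560097688 0.6096324812269267
0.2 along -0.006777005850399207 across -0.021965388151593764
0.25 along -0.0006002428350954562 across -0.014329899973554938
0.3 along 0.005576520180208294 across -0.006694411795516111
0.35 along 0.011753283195512046 across 0.0009410763825227162
```

The load leans toward the far pin because of a side shear of about 1.4 N, so I'll shift the tool slightly to relieve it.

Emit:
send_rows(targets="-0.2 -0.2 0 0 255; -0.4 -0.4 0 0 255; -0.4 -0.4 0 0 255; -0.4 -0.4 0 0 255")

```text
time: 32.6
ee_pos: [0.5699, 0.1943, 0.1749]
tcp_rot: [179.9, -0.1, 76.0]
wrist_force: [-0.9, 0.6, 9.3]
opening: 0.0252
grasp_force: 41.3
```

```bash
python3 m.py load
```

```text
33.8 [0.57  0.194 0.175] [-1.138 -0.329  9.332 -0.06   0.339  0.001]
-0.9825944711546888 -0.5358240160155603 11.077221955157572 -0.12869269985722137 0.31160466041966617
0.2 along -0.0019434382321901467 across -0.010389406897741565
0.25 along 0.00047514658169488954 across -0.005954204303027866
0.3 along 0.0028937313955799257 across -0.0015190017083141665
0.35 along 0.005312316209464962 across 0.0029162008863995335
```

```bash
python3 -c "
from workcell import ticket
print(ticket.job_done())"
```

```text
the job is handed in; nothing more can be done
None
```

I handed the job in with the vise nipping the leg and the meter held upright, its pins on the cross in line with the grain at about 11 N. The hand-in did not report whether it passed. I estimated that both pins bear and that the jaw stays tight from wrist forces, because neither can be read directly; the wheel sprang back to about 11.6 rad when I let go.

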